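# Set the test bar in the gauging cradle and switch the gauge on

### The job

Snap the round steel bar forward out of its two spring clips on the gauging stand so that it comes down into the V-cradle in front of them, then slide it along the cradle until its end is fully home against the end stop. Next fold the keeper arm right down over the bar, and last pull the bat of the locking toggle on the power unit outward, flip it to its other side, away from the robot, and let it drop back into its lock. Leave the tools and parts lying around where they are.

Things in the scene. Friction and masses are not known exactly. Their poses are not given: they have to be found in the camera images.
- stand: Fixed gauging stand on a dark base plate 165 x 230 x 12 mm. Origin on the table under the vertex line of its V-cradle; x points away from the robot (at yaw 0), y along cradle and bar, z up. From -x to +x it carries the keeper arm, the cradle and, behind and above the cradle, two spring clips; at its +y end the end stop.
- clips (a point): Point on the clips' common axis, midway between them: stand x 55, y 0, z 85 mm; axes as the stand's. Two black sprung C-clips 14 mm wide at y -50 and +50, mouths open to -x, span x 40 to 70, z 70 to 102; posts behind, x 70 to 86, top 104. It is free behind the bar between them. Pulled 12 mm to -x (5 to 20 N) the bar snaps out, maybe one clip first, and rolls down into the V.
- cradle (a point): Where the bar's axis passes the middle of the V-cradle when the bar lies in it: stand x 0, y 0, z 45 mm; axes as the stand's. Aluminium 90 degree V along y, from y -78 to 78 with a 56 mm gap in the middle; its flanks rise to z 69 at x -40 and +40. The bar overhangs it at both ends and slides in it with 1.5 to 6 N.
- stop (a point): Centre of the end stop's face, which looks to the stand's -y: stand x 0, y +110, z 45 mm. Aluminium plate 60 mm wide, 14 mm thick, top at z 78. With the bar fully home, its end touches this face and its middle is at stand y +10 mm.
- bar_mid (a point): Middle of the loose, plain round steel bar, on its axis: diameter 22 mm, length 200 mm, about 0.32 kg. Its y axis is the bar's axis, nearly parallel to the stand's y axis. It starts in the clips, its end 15 to 40 mm short of the end stop's plane.
- keeper_hinge (a point): Middle of the keeper arm's hinge line, which is parallel to the stand's y: stand x -58, y 0, z 60.5 mm.
- keeper (a joint): Plain flat steel keeper arm, 82 mm long from its hinge line, 26 wide, 8 thick. Hinge angle in rad: 0 leans 30 degrees from vertical towards the robot, 0.524 is upright, 2.09 is horizontal, pointing to the stand's +x, resting on the bar in the cradle. It starts at 0 to 0.45. Stiff hinge (0.07 Nm): it stays where it is left.
- power_unit: Fixed grey power unit of the gauge, 130 (x) x 90 (y) x 52 mm high. Origin under its centre; x points away from the robot (at yaw 0), z up. A locking toggle stands in the middle of its top, its hinge line parallel to the unit's y, through the centre at z 45 mm. Two steel cheeks, outer faces at y -16 and +16, top at 66 mm, flank it.
- toggle_knob (a point): Centre of the black ball, diameter 25 mm, at the end of the toggle's bat (steel stem, diameter 13 mm). The ball is 80 mm from the toggle's hinge line while the bat is in, its z axis points outward along the bat.
- toggle_flip (a joint): Tilt of the toggle's bat in rad: 0 = leaning 0.4 rad from vertical towards the robot (the unit's -x), 0.4 = upright, 0.8 = leaning 0.4 rad away from the robot (+x, on). It is locked near both ends: it passes the middle only while the bat is pulled out by 8 mm or more.
- toggle_pull (a joint): How far the bat is pulled outward along its own axis, in m: 0 = in, 0.014 = fully out. A spring (4 to 9 N) draws it in again.
- parts_bin: Bystander: fixed green open bin 130 x 100 x 60 mm with turned parts. Origin under its centre. It and the power unit stand on opposite sides of the stand.
- wrench: Bystander: loose open-ended wrench, 160 mm long, in front of the stand near the robot.
- screwdriver: Bystander: loose screwdriver, 170 mm long, in front of the stand near the robot.
- face_mill: Bystander: loose dark steel milling cutter body, diameter 64 mm, 45 mm high, beside the back of the stand.
- v_block: Bystander: loose dark steel V-block 60 x 50 x 42 mm, behind the stand.
- brush: Bystander: loose bench brush, 170 mm long, beside the back of the stand.
- oil_bottle: Bystander: loose white plastic bottle, diameter 60 mm, 160 mm high, behind the stand.
There are look-alikes about, which are no part of the job. Leave any orange or purple look-alike of the part that bears bar_mid alone.

How it is judged (in metres and radians):
On the way, in this order (a step that is already met when the one before it is completed fails the run):
1. the bar has come forward out of both clips and down between the cradle's flanks (x of bar_mid in the frame of stand below 0.025 m and z of bar_mid in the frame of stand below 0.07 m).
2. the bar lies in the V-cradle with its end fully home against the end stop (y of bar_mid in the frame of stand above 0.0065 m and x of bar_mid in the frame of stand between -0.005 and 0.005 m and z of bar_mid in the frame of stand below 0.05 m), for 0.2 s.
3. the keeper arm is folded right down over the bar (value of joint keeper above 2 rad), for 0.2 s.
4. the toggle has been flipped away from the robot, past its lock (value of joint toggle_flip above 0.68 rad).
At the end, for the whole second after the job is handed in: Bar in the V-cradle (middle within 5 mm of its line in x and z, parallel within 0.06 rad), its end within 3.5 mm of the stop; keeper folded down over it (above 2.0 rad); toggle leaning away from the robot (above 0.68 rad) and dropped back in (less than 3 mm out) (all of step 2 and z of bar_mid in the frame of stand above 0.04 m and angle between the y axis of bar_mid and the y axis of stand, either way round below 0.06 rad and value of joint keeper above 2 rad and value of joint toggle_flip above 0.68 rad and value of joint toggle_pull below 0.003 m); the robot touches nothing.
It fails at once if the bar is dropped off the stand (height (world z) of bar_mid below 0.035 m).
It fails at once if a tool or part lying around is displaced by more than 30 mm (distance of any of wrench, screwdriver, face_mill, v_block, brush, oil_bottle from where it was at the start of the episode above 0.03 m).
It also fails if it takes over 69 s, if anything falls off the work surface, if the arm or the gripper's body presses on something with over 40 N, if the wrist force passes 120 N, or if a joint passes its speed limit or range.

### The arm

A 6-joint arm with a two-finger parallel gripper is mounted at the origin on the work surface. World frame = base frame: x ahead of the robot, y to its left, z up, the work surface at z = 0. Lengths are in m, angles in degrees, forces in N, time in s.
With the tool pointing down it reaches from about 0.25 to 0.725 m from the base axis. Payload 9.7 kg.
Tool frame: the origin (TCP) lies at the very end of the fingers, on their centre line; the grasp point (between the pads) lies 19 mm behind it (bot.pinch_z is the distance from the TCP to the grasp point, in m); x points along the fingers, z is the direction in which the jaws open and shut, and the axes are right-handed (so a half turn about x gives the same grasp; the last joint's range is limited). The gripper opens to 85 mm and grips with 20 to 120 N. Pads are 22 mm wide; open, the fingers measure 114 mm over their backs; the gripper's body (76 mm by 85 mm) begins 54 mm behind the grasp point. The pads swing forward as they close: fully open they stand 13 mm farther back than shut.
Start: joints at [-68.125, 4.979, 10.078, 95.1, 0, 90], TCP at [0.205, -0.51, 0.231] pointing down, gripper open.
Joint ranges: [-179.16, 179.16], [-48.56, 103.87], [-65.8, 70.77], [-126.05, 130.52], [-82.76, 87.17], [-180, 180]. Speed limits (degrees/s): [127.2, 127.2, 147.25, 180, 180, 180].

### API

Orientations are given as [roll, pitch, yaw] about the fixed x, y, z axes, in that order (R = Rz(yaw) Ry(pitch) Rx(roll)).
In Python, from workcell import bot gives the robot as it stands.
- The arm moves only by the tool play_rows, never from a script. Its argument "rows" is a list of rows, each a list of 3 entries, a list of its own where there are three numbers: the shift along the tool's x, y, z in cm, then the turn about the tool's x in degrees, then the finger opening in cm, from 0 to 8.54. A call has 1 to 12 rows; each row is the pose to reach, as a shift and turn from the pose commanded when the call began, along the tool's axes at that moment; what a row does not reach only later rows make up. A row lasts 1/12 s, in which the tool goes at most 41.7 mm and 7.16 degrees, less where a joint would pass 70% of its speed; a pose out of reach is approached as far as the arm can. A call with a gripper value outside its range is refused whole. The fingers move at their own pace and stop on an object; "squeeze" is the grip in N (left out, the last holds). Time passes only in rows, so rows that repeat a pose let the fingers close. It gives the time, the measured TCP pose, the force and the opening at its end, in the units of the state.
- bot.get_obs(): the state, without advancing time (a new reading comes with each control period).
- bot.camera(name): name is "scene" or "top" or "wrist"; returns (picture, depth): 400x640x3 uint8, blue, green, red; 400x640 float32, m along the optical axis (not along the pixel's ray), 0 where there is no reading.
- bot.camera_model(name): a dict with "fx", "fy", "cx", "cy" (pixels), "k1" (the pictures are not rectified: a ray, as slopes to the right and down, at radius r is drawn at 1 + k1 r^2 times it, then the intrinsics apply), "origin" and "attitude" of the camera in the world; the wrist camera has in their place "mount" (4x4, takes a point from camera to tool coordinates, whose origin is the TCP and whose axes are the tool frame's). Camera axes: x right, y down, z forward; pixel columns grow to the right and rows downward; lengths in m; the calibration is good to about 2 mm. A picture is of the moment at which its call begins: read the wrist's pose just before it. camera_model takes no time and is no camera call.
- bot.job_done(): hands the job in, once; it reports no verdict.
The state is a dict: "time": time; "q": joint angles; "qd": joint speeds; "joint_efforts": joint torques, N m; "ee_pos": TCP position; "tcp_rot": TCP orientation; "wrist_force": force on the tool from outside, world axes, zero at the start; "torque": the same for the moment, N m; "opening": finger opening in m.
Only numpy, scipy, OpenCV 4.12 (cv2) and the standard library are available. Lean on these libraries where they do the work, as an engineer would, in place of code of your own. Each camera call takes 0.05 s, during which the arm holds its last target.

## Working session

There is one attempt and no reset: what is moved stays moved. The work goes in short steps, Python scripts to look and compute and a tool call to move; the robot and the scene stay as the last step left them, time stands still between calls to the robot, and variables do not carry over. Pictures are saved under pics/ and viewed, and the job is handed in when it is done.

Besides the shell and the picture viewer there is one more tool, called after "Call:" as name(argument=value, ...) on one line, values as JSON. play_rows: Moves the arm, as the interface text tells. Its arguments: {"type":"object","properties":{"rows":{"type":"array"},"squeeze":{"type":"number"}},"required":["rows"]}

```bash
ls -la; mkdir -p pics; cat > h.py <<'E'
import numpy as np, cv2
from scipy.spatial.transform import Rotation as R
from workcell import bot
def snap(n,f):
    o=bot.get_obs(); im,d=bot.camera(n); cv2.imwrite(f'pics/{f}.png',im); np.savez(f'pics/{f}.npz',d=d,p=o['ee_pos'],r=o['tcp_rot'])
    return im,d,o
E
python3 - <<'E'
from h import *
print(bot.get_obs()); print(bot.pinch_z)
for n in ['scene','top','wrist']:
    print(n,bot.camera_model(n))
snap('scene','s0');snap('top','t0')
E
```

```text
total 12
drwxr-xr-x  3 agent agent 4096 Dec  6 07:28 .
drwxr-xr-x 23 root  root  4096 Dec  6 07:28 ..
drwxr-xr-x  2 agent agent 4096 Dec  6 07:28 pics
{'time': 0.0, 'q': array([-6.81250002e+01,  5.01175190e+00,  1.00337539e+01,  9.50989624e+01,
        1.40708342e-03,  9.00002673e+01]), 'qd': array([ 0.03862416,  0.0197034 , -0.02603412, -0.02115015, -0.01195747,
       -0.03013835]), 'joint_efforts': array([ 1.32269747e-04, -5.20385957e+01,  4.64804471e+01,  1.63541478e-02,
       -1.01699211e-04, -8.63752632e-06]), 'ee_pos': array([ 0.20484199, -0.51018484,  0.23057054]), 'tcp_rot': array([178.95283462,  89.92302667, 110.8275661 ]), 'wrist_force': array([-0.87353245, -0.14398617, -0.45877821]), 'torque': array([-0.00680514, -0.00503563, -0.0281272 ]), 'opening': 0.08515646044530091}
0.0187
scene {'fx': 470.80294123166925, 'fy': 470.80294123166925, 'cx': 326.1211258415223, 'cy': 202.99291329162193, 'k1': -0.059921338106428204, 'origin': array([ 1.63750148, -0.21355044,  1.05787562]), 'attitude': array([-130.1030307 ,   -0.97181165,   81.99095727])}
top {'fx': 367.5255903042175, 'fy': 367.5255903042175, 'cx': 312.43190467025954, 'cy': 200.38195215950861, 'k1': -0.07072207592425771, 'origin': array([3.19871691e-01, 1.43490603e-04, 9.89371788e-01]), 'attitude': array([-169.00576697,   -0.36320376,  -89.64735034])}
wrist {'fx': 308.3126390592789, 'fy': 308.3126390592789, 'cx': 319.7292249713192, 'cy': 197.8047123820271, 'k1': -0.045566984248655115, 'mount': array([[-4.85674022e-04, -2.83413048e-01,  9.58997814e-01,
        -1.41488683e-01],
       [-2.64073421e-04, -9.58997858e-01, -2.83413195e-01,
         7.14340116e-02],
       [ 9.99999847e-01, -3.90892260e-04,  3.90918494e-04,
         2.10497007e-05],
       [ 0.00000000e+00,  0.00000000e+00,  0.00000000e+00,
         1.00000000e+00]])}
```

View pics/s0.png

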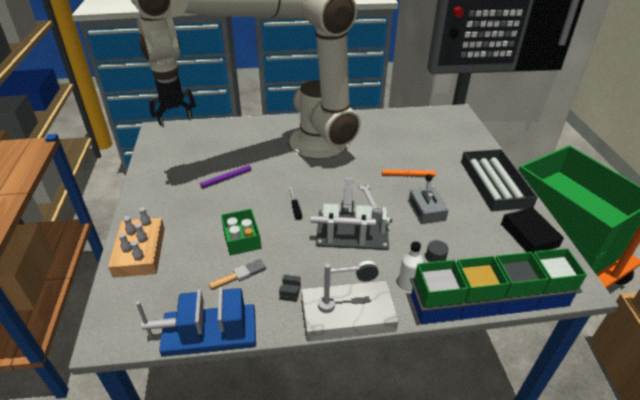

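View pics/t0.png

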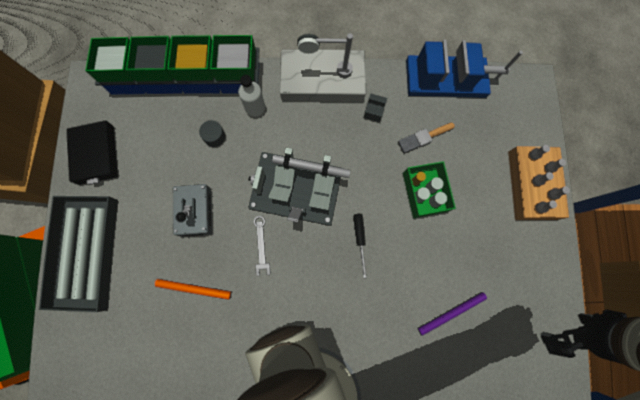

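```bash
cat >> h.py <<'E'
def model(n,o=None):
    m=bot.camera_model(n); K=np.array([[m['fx'],0,m['cx']],[0,m['fy'],m['cy']],[0,0,1]]); D=np.array([m['k1'],0,0,0.])
    if n=='wrist':
        T=np.eye(4);T[:3,:3]=R.from_euler('xyz',o[1],degrees=True).as_matrix();T[:3,3]=o[0]
        T=T@m['mount']
    else:
        T=np.eye(4);T[:3,:3]=R.from_euler('xyz',m['attitude'],degrees=True).as_matrix();T[:3,3]=m['origin']
    return K,D,T
def load(f):
    z=np.load(f'pics/{f}.npz'); n={'s':'scene','t':'top','w':'wrist'}[f[0]]
    return (z['d'],)+model(n,(z['p'],z['r']))
def w(f,pts,z=None):
    d,K,D,T=load(f); pts=np.array(pts,float).reshape(-1,2)
    n=cv2.undistortPoints(pts[:,None],K,D)[:,0]
    r=np.c_[n,np.ones(len(n))]
    if z is None: dd=np.array([d[int(round(v)),int(round(u))] for u,v in pts])
    else:
        rw=r@T[:3,:3].T; dd=(z-T[2,3])/rw[:,2]
    return (r*dd[:,None])@T[:3,:3].T+T[:3,3]
def proj(f,P):
    d,K,D,T=load(f); P=np.array(P,float).reshape(-1,3)
    C=(P-T[:3,3])@T[:3,:3]
    return cv2.projectPoints(C[:,None],np.zeros(3),np.zeros(3),K,D)[0][:,0]
def crop(f,x0,y0,x1,y1,s):
    im=cv2.imread(f'pics/{f}.png')[y0:y1,x0:x1]
    cv2.imwrite(f'pics/{f}_c{x0}_{y0}.png',cv2.resize(im,None,fx=s,fy=s,interpolation=cv2.INTER_CUBIC))
E
python3 - <<'E'
from h import *
crop('t0',160,130,370,290,3.8); crop('s0',290,150,460,270,4.7)
E
```

```text
(no output)
```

View pics/t0_c160_130.png

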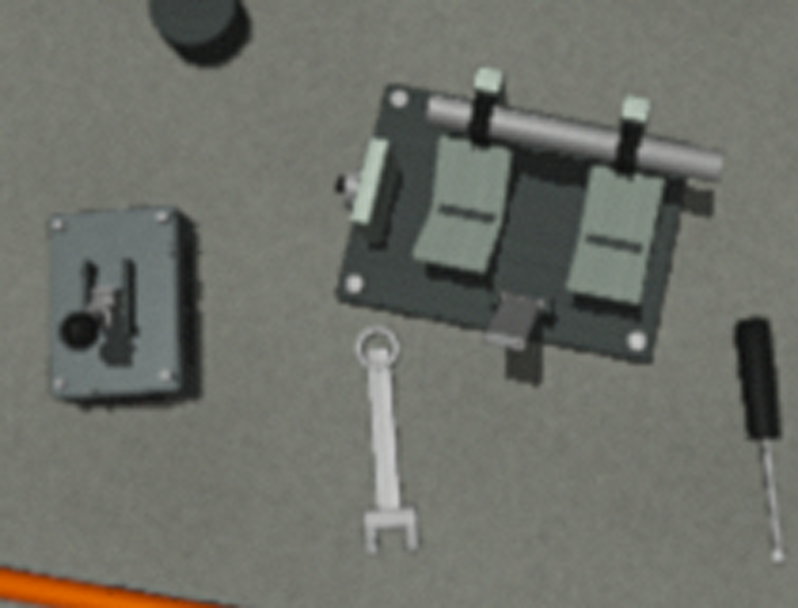

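View pics/s0_c290_150.png

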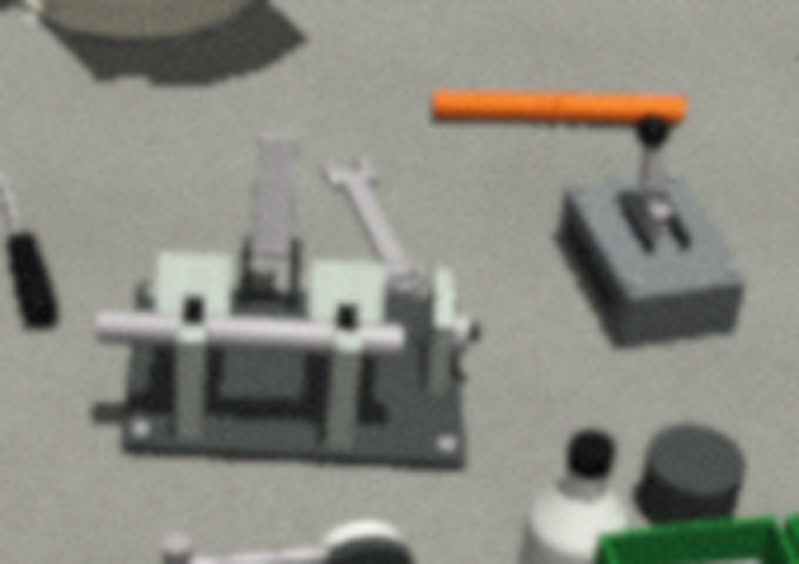

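```bash
cat > fit.py <<'E'
from h import *
from scipy.optimize import least_squares
P=[];f=[];uv=[]
def add(F,p,c):
    s,ox,oy={'t0':(3.8,160,130),'s0':(4.7,290,150)}[F]
    P.append(p);f.append(F);uv.append((c[0]/s+ox,c[1]/s+oy))
for y,c,e in [(78,(437,137),(415,258)),(28,(512,150),(487,273)),(-28,(588,168),(568,292)),(-78,(664,180),(643,305))]:
    add('t0',(40,y,69),c);add('t0',(-40,y,69),e)
add('t0',(30,110,78),(390,140));add('t0',(-30,110,78),(375,222))
for y,c in [(-78,(158,253)),(-28,(232,256)),(28,(312,262)),(78,(385,265))]: add('s0',(-40,y,69),c)
P=np.array(P)/1000;uv=np.array(uv);f=np.array(f)
def tf(x,p):
    return R.from_euler('z',x[2]).apply(p)+[x[0],x[1],0]
def res(x,full=False):
    o=np.zeros_like(uv)
    for F in ('t0','s0'): o[f==F]=proj(F,tf(x,P[f==F]))-uv[f==F]
    return o if full else o.ravel()
s=least_squares(res,[0.35,0.05,-0.2],loss='soft_l1')
print(s.x[:2],np.degrees(s.x[2]));print(np.c_[uv,res(s.x,True)].round(1))
print('bar ends by depth top',w('t0',[(436/3.8+160,109/3.8+130),(716/3.8+160,162/3.8+130)]))
print(w('t0',[(160+75/3.8,130+300/3.8),(160+60/3.8,130+225/3.8),(160+170/3.8,130+378/3.8)]))
E
python3 fit.py
```

```text
[0.53301006 0.02314223] -11.475241346941257
[[ 2.750e+02  1.661e+02  6.000e-01  4.000e-01]
 [ 2.692e+02  1.979e+02 -6.000e-01 -1.900e+00]
 [ 2.947e+02  1.695e+02 -3.000e-01  8.000e-01]
 [ 2.882e+02  2.018e+02 -5.000e-01 -1.900e+00]
 [ 3.147e+02  1.742e+02  8.000e-01  4.000e-01]
 [ 3.095e+02  2.068e+02 -3.000e-01 -2.400e+00]
 [ 3.347e+02  1.774e+02 -2.000e-01  1.100e+00]
 [ 3.292e+02  2.103e+02 -8.000e-01 -1.900e+00]
 [ 2.626e+02  1.668e+02 -3.000e-01 -1.000e-01]
 [ 2.587e+02  1.884e+02 -1.800e+00  5.000e-01]
 [ 3.236e+02  2.038e+02 -1.100e+00 -3.000e-01]
 [ 3.394e+02  2.045e+02 -1.500e+00 -1.000e-01]
 [ 3.564e+02  2.057e+02 -1.300e+00 -5.000e-01]
 [ 3.719e+02  2.064e+02 -1.400e+00 -3.000e-01]]
bar ends by depth top [[ 0.60146463  0.09209445  0.0926912 ]
 [ 0.5656708  -0.09475801  0.09466328]]
[[0.47676963 0.34091866 0.05179181]
 [0.52880273 0.35450938 0.05437245]
 [0.42356872 0.27114698 0.05396014]]
```

```bash
cat >> h.py <<'E'
S=np.array([0.5330,0.0231]); YAW=np.radians(-11.475)
def st(p): # stand->world
    return R.from_euler('z',YAW).apply(np.array(p,float)/1000)+[S[0],S[1],0]
def ist(P): return R.from_euler('z',-YAW).apply(np.array(P)-[S[0],S[1],0])*1000
def plan(tgt, zdir=None, frompose=None):
    o=bot.get_obs(); M=R.from_euler('xyz',o['tcp_rot'],degrees=True).as_matrix(); p=o['ee_pos']
    d=M.T@(np.array(tgt)-p)*100
    ang=None
    if zdir is not None:
        for s in (1,-1):
            v=M.T@(s*np.append(np.array(zdir)[:2],0)); a=np.degrees(np.arctan2(-v[1],v[2])); print('turn option (deg about tool x)',round(a,2))
    print('shift cm',d.round(2),'pose',p.round(4),'yaxis',M[:,1].round(3),'zaxis',M[:,2].round(3),'F',o['wrist_force'].round(1),'op',round(o['opening'],4),'t',round(o['time'],2))
E
python3 - <<'E'
from h import *
plan(np.append(st([40,-13,0])[:2],0.24), R.from_euler('z',YAW).apply([1,0,0]))
print(bot.get_obs()['q'].round(1))
E
```

```text
turn option (deg about tool x) -56.65
turn option (deg about tool x) 123.35
shift cm [ -0.89  52.95 -33.98] pose [ 0.2048 -0.5102  0.2306] yaxis [0.928 0.373 0.   ] zaxis [ 0.373 -0.928 -0.001] F [-0.4  0.5 -0.8] op 0.0853 t 0.1
[-68.1   5.   10.   95.1   0.   90. ]
```

Call:
play_rows(rows=[[[0,1,-0.6],-3,5],[[0,3,-2],-8,5],[[0,6,-4],-14,5],[[-0.2,9.4,-6],-20,5],[[-0.3,12.8,-8.2],-26,5],[[-0.4,16.2,-10.4],-32,5],[[-0.5,19.6,-12.6],-38,5],[[-0.6,23,-14.8],-44,5],[[-0.7,26.4,-17],-50,5],[[-0.8,29.8,-19.2],-56,5],[[-0.9,33.2,-21.4],-56.65,5],[[-0.9,36.4,-23.4],-56.65,5]])

```text
time: 1.1
ee_pos: [0.4563, -0.1555, 0.2403]
tcp_rot: [8.2, 90.0, -3.2]
wrist_force: [-0.0, -1.1, 0.3]
opening: 0.0502
```

```bash
python3 - <<'E'
from h import *
plan(np.append(st([40,-13,0])[:2],0.24), R.from_euler('z',YAW).apply([1,0,0]))
E
```

```text
turn option (deg about tool x) 0.1
turn option (deg about tool x) -179.9
shift cm [ 0.04 17.71  8.  ] pose [ 0.4563 -0.1555  0.2403] yaxis [0.197 0.98  0.   ] zaxis [ 0.98  -0.197  0.   ] F [-0.  -1.1  0.3] op 0.0502 t 1.1
```

Call:
play_rows(rows=[[[0,3,1.4],0,5],[[0,6.6,3],0,5],[[0,10.2,4.6],0,5],[[0,13.6,6.2],0,5],[[0,16.4,7.4],0,5],[[0,17.7,8],0,5],[[0,17.7,8],0,5],[[0,17.7,8],0,5]])

```text
time: 1.77
ee_pos: [0.569, 0.0001, 0.2397]
tcp_rot: [-157.4, 89.9, -168.8]
wrist_force: [-0.1, -0.3, -0.2]
opening: 0.0499
```

```bash
python3 - <<'E'
from h import *
snap('wrist','w1')
E
```

```text
(no output)
```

View pics/w1.png

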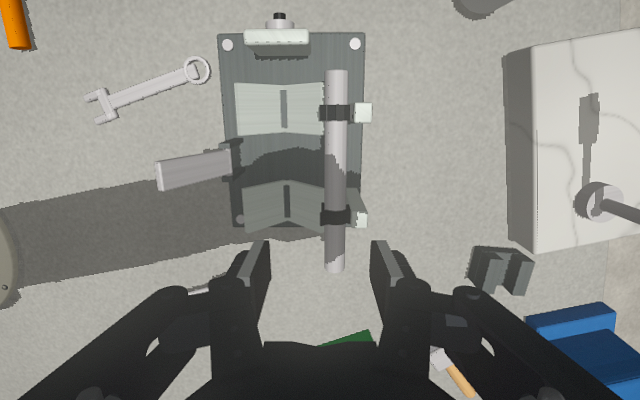

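```bash
python3 - <<'E'
from h import *
crop('w1',150,0,400,285,2.1*1)
for y in (110,): print(proj('w1',st([30,110,78])),proj('w1',st([-30,110,78])))
for p in [(40,78,69),(-40,78,69),(40,28,69),(-40,28,69),(-40,-28,69),(-40,-78,69)]: print(p,proj('w1',st(p)).round(1))
print(proj('w1',[st([55,86,85]),st([55,-114,85])]))
E
```

```text
[[309.71485029  45.51767687]] [[243.54142836  45.89441384]]
(40, 78, 69) [[320.7  83.4]]
(-40, 78, 69) [[237.4  83.7]]
(40, 28, 69) [[320.6 136.2]]
(-40, 28, 69) [[240.8 136.3]]
(-40, -28, 69) [[244.4 190.3]]
(-40, -78, 69) [[247.6 234.2]]
[[337.40759951  72.80125648]
 [334.27234142 271.06938195]]
```

View pics/w1_c150_0.png

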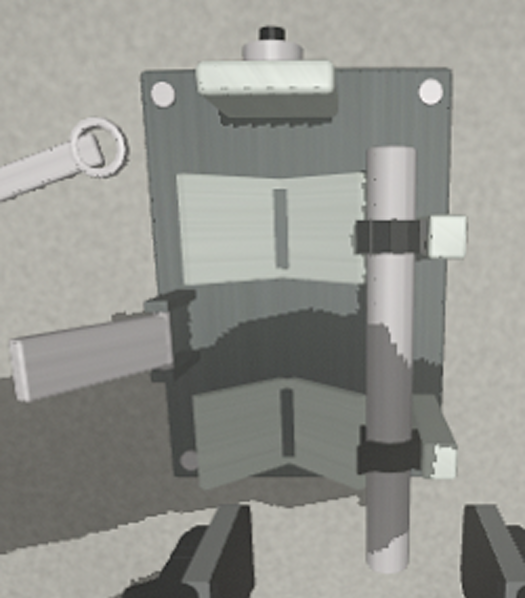

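```bash
python3 - <<'E'
from h import *
plan(st([54.3,-12,67]), R.from_euler('z',YAW).apply([1,0,0]))
E
```

```text
turn option (deg about tool x) 0.0
turn option (deg about tool x) -180.0
shift cm [17.3   0.42  1.47] pose [ 0.5687 -0.0006  0.2401] yaxis [ 0.199  0.98  -0.   ] zaxis [ 0.98  -0.199 -0.001] F [-0.1 -0.9 -0.3] op 0.0498 t 1.82
```

Call:
play_rows(rows=[[[1,0.1,0.4],0,5],[[3.5,0.3,1],0,5],[[6.5,0.4,1.45],0,5],[[9.5,0.4,1.45],0,5],[[12,0.4,1.45],0,5],[[14,0.4,1.45],0,5],[[15.5,0.4,1.45],0,5],[[16.6,0.4,1.45],0,5],[[17.3,0.4,1.45],0,5],[[17.3,0.4,1.45],0,5]], squeeze=50)

```text
time: 2.65
ee_pos: [0.5834, 0.0003, 0.0659]
tcp_rot: [-166.2, 89.9, -177.8]
wrist_force: [-1.1, -0.2, 0.8]
opening: 0.05
```

```bash
python3 - <<'E'
from h import *
snap('wrist','w2'); plan(st([54.3,-12,67]), R.from_euler('z',YAW).apply([1,0,0]))
E
```

```text
turn option (deg about tool x) -0.04
turn option (deg about tool x) 179.96
shift cm [ 0.01  0.01 -0.01] pose [5.839e-01 4.000e-04 6.710e-02] yaxis [ 0.2   0.98 -0.  ] zaxis [ 0.98 -0.2  -0.  ] F [ 0.4 -0.  -0.4] op 0.0503 t 2.7
```

View pics/w2.png

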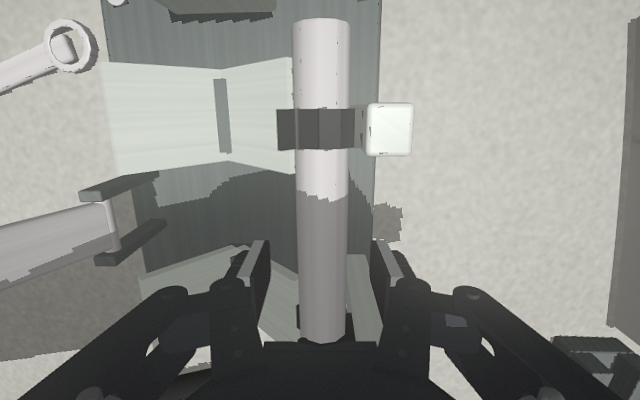

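Call:
play_rows(rows=[[[0,0,0],0,4],[[0,0,0],0,3],[[0,0,0.05],0,2],[[0,0,0.05],0,1.8],[[0,0,0.05],0,1.8],[[0,0,0.05],0,1.8],[[0,0,0.05],0,1.8],[[0,0,0.05],0,1.8]], squeeze=50)

```text
time: 3.37
ee_pos: [0.5846, 0.001, 0.0683]
tcp_rot: [14.4, 90.0, 3.0]
wrist_force: [-4.5, 0.0, 5.8]
opening: 0.0205
```

Call:
play_rows(rows=[[[0,0,-0.3],0,1.8],[[0,0,-0.6],0,1.8],[[0,0,-0.9],0,1.8],[[0,0,-1.2],0,1.8],[[0,0,-1.5],0,1.8],[[0,0,-1.9],0,1.8],[[0,0,-2.3],0,1.8],[[0,0,-2.7],0,1.8],[[0,0,-3],0,1.8],[[0,0,-3],0,1.8]], squeeze=60)

```text
time: 4.2
ee_pos: [0.5544, 0.007, 0.0671]
tcp_rot: [-170.7, 90.0, 177.9]
wrist_force: [0.8, 0.0, -2.5]
opening: 0.0203
```

```bash
python3 - <<'E'
from h import *
snap('wrist','w3'); plan(st([-1,-12,26]), R.from_euler('z',YAW).apply([1,0,0])); print(ist(bot.get_obs()['ee_pos']))
E
```

```text
turn option (deg about tool x) 0.01
turn option (deg about tool x) -179.99
shift cm [ 4.12 -0.05 -2.56] pose [0.5549 0.0069 0.0672] yaxis [ 0.199  0.98  -0.   ] zaxis [ 0.98  -0.199 -0.   ] F [-0.5  0.2 -2.7] op 0.0196 t 4.25
[ 24.63570899 -11.49585429  67.20106781]
```

View pics/w3.png

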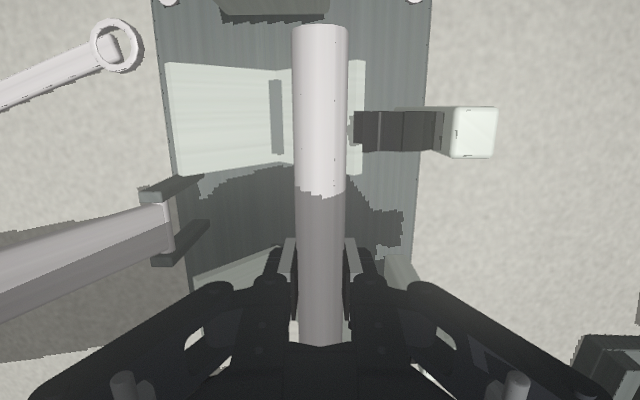

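Call:
play_rows(rows=[[[0,0,-0.5],0,1.8],[[0,0,-1.2],0,1.8],[[0,0,-1.9],0,1.8],[[0.4,0,-2.4],0,1.8],[[1,0,-2.55],0,1.8],[[1.7,0,-2.55],0,1.8],[[2.4,0,-2.55],0,1.8],[[2.9,0,-2.55],0,1.8],[[3.2,0,-2.55],0,1.8],[[3.5,0,-2.55],0,1.8],[[3.7,0,-2.55],0,1.8],[[3.7,0,-2.55],0,1.8]])

```text
time: 5.25
ee_pos: [0.5305, 0.0118, 0.0302]
tcp_rot: [-0.7, 90.0, -12.1]
wrist_force: [0.4, -0.1, -2.2]
opening: 0.0197
```

```bash
python3 - <<'E'
from h import *
o=bot.get_obs();print(ist(o['ee_pos']),o['wrist_force'],o['opening'])
E
```

```text
[ -0.16423638 -11.51397803  30.20747697] [ 0.38024052 -0.08654511 -2.16594522] 0.019666658487561026
```

Call:
play_rows(rows=[[[0.1,0,-0.1],0,1.8],[[0.2,0,-0.1],0,1.8],[[0.3,0,-0.1],0,1.8],[[0.3,0,-0.1],0,1.8]])

```text
time: 5.58
ee_pos: [0.5309, 0.0119, 0.0297]
tcp_rot: [6.2, 89.7, -5.3]
wrist_force: [0.4, -0.9, 11.1]
opening: 0.0198
```

Call:
play_rows(rows=[[[0,0,0],0,2.4],[[-0.1,0,0],0,2.7],[[-0.1,0,0],0,2.7],[[-0.1,0,0],0,2.7]])

```text
time: 5.92
ee_pos: [0.5291, 0.0122, 0.0282]
tcp_rot: [177.5, 90.0, 166.0]
wrist_force: [0.6, 0.7, -0.2]
opening: 0.0269
```

```bash
python3 - <<'E'
from h import *
snap('wrist','w4');o=bot.get_obs();print(ist(o['ee_pos']),o['wrist_force'],o['opening'])
E
```

```text
[ -1.63675104 -11.52016871  28.1487684 ] [ 0.68681062 -0.114582    0.54640661] 0.02718574152571605
```

View pics/w4.png

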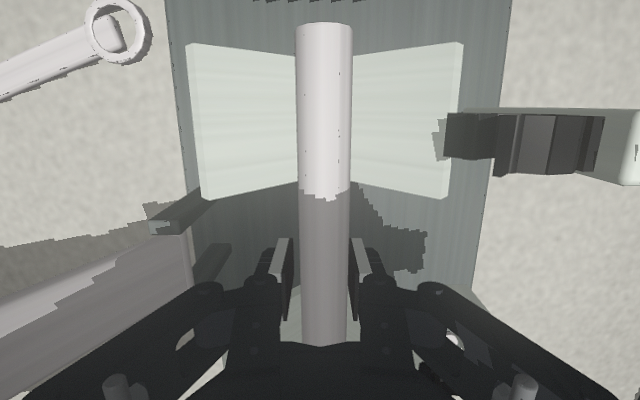

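Call:
play_rows(rows=[[[0,0,0.07],0,2.2],[[0,0,0.07],0,1.8],[[0,0,0.07],0,1.8],[[0,0,0.07],0,1.8],[[0,0.3,0.07],0,1.8],[[0,0.6,0.07],0,1.8],[[0,0.9,0.07],0,1.8],[[0,1.2,0.07],0,1.8],[[0,1.5,0.07],0,1.8],[[0,1.8,0.07],0,1.8],[[0,2,0.07],0,1.8],[[0,2,0.07],0,1.8]], squeeze=30)

```text
time: 6.97
ee_pos: [0.5346, 0.0311, 0.0288]
tcp_rot: [-28.7, 89.9, -40.2]
wrist_force: [4.1, -3.1, 2.8]
opening: 0.0208
```

```bash
python3 - <<'E'
from h import *
snap('wrist','w5');o=bot.get_obs();print(ist(o['ee_pos']),o['wrist_force'],o['opening'])
crop('w5',200,0,420,200,3)
E
```

```text
[2.72715884e-03 8.22495087e+00 2.87956244e+01] [ 4.80906053 -3.58545862  3.66250501] 0.02112514594143913
```

View pics/w5_c200_0.png

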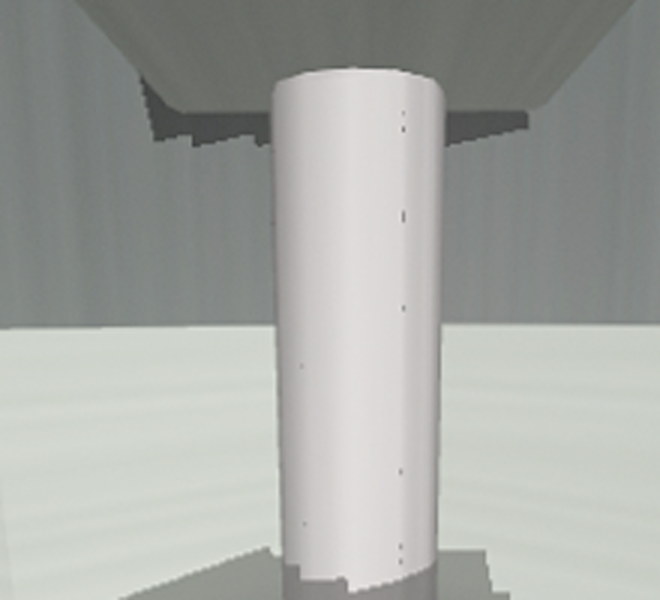

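Call:
play_rows(rows=[[[0,0.1,0],0,1.8],[[0,0.2,0],0,1.8],[[0,0.3,0],0,1.8],[[0,0.4,0],0,1.8],[[0,0.4,0],0,1.8]])

```text
time: 7.43
ee_pos: [0.5353, 0.0345, 0.0288]
tcp_rot: [-49.1, 89.8, -60.6]
wrist_force: [4.4, -5.6, 4.2]
opening: 0.0208
```

Call:
play_rows(rows=[[[0,0.1,0],0,1.8],[[0,0.2,0],0,1.8],[[0,0.2,0],0,1.8]])

```text
time: 7.68
ee_pos: [0.5353, 0.0345, 0.0288]
tcp_rot: [-73.7, 89.6, -85.3]
wrist_force: [1.3, -17.9, 6.1]
opening: 0.0211
```

```bash
python3 - <<'E'
from h import *
o=bot.get_obs();print(ist(o['ee_pos']),o['wrist_force'],o['opening'])
E
```

```text
[-2.75350122e-02  1.16319655e+01  2.87611479e+01] [  1.34849609 -17.86829485   6.07212896] 0.021079264783428267
```

Call:
play_rows(rows=[[[0,-0.1,0],0,1.8],[[0,-0.2,0],0,2.2],[[0,-0.2,0],0,3],[[0,-0.2,0],0,4],[[-1,-0.2,0],0,4],[[-4,-0.2,0],0,4],[[-7.5,-0.2,0],0,4],[[-11,-0.2,-2],0,3],[[-14,-0.2,-5],0,2],[[-16,-0.5,-8.5],0,0],[[-17,-1,-12],0,0],[[-17,-1,-14],0,0]])

```text
time: 8.68
ee_pos: [0.3937, 0.0557, 0.2017]
tcp_rot: [24.4, 89.8, 12.9]
wrist_force: [0.0, 0.8, -0.7]
opening: -0.0003
```

```bash
python3 - <<'E'
from h import *
snap('wrist','w6');o=bot.get_obs();print(ist(o['ee_pos']),o['wrist_force'],o['opening'])
E
```

```text
[-144.93133525    4.31243044  201.03387137] [3.72858123 0.58441287 1.39548309] 0.00023614935452749106
```

View pics/w6.png

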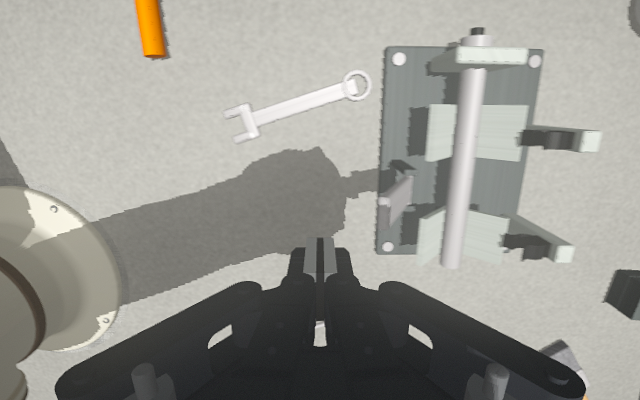

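```bash
python3 - <<'E'
from h import *
crop('w6',370,20,610,280,2.5)
d,K,D,T=load('w6')
vs,us=np.mgrid[165:230:5,376:424:6]
P=ist(w('w6',np.c_[us.ravel(),vs.ravel()])).reshape(us.shape+(3,))
for i in range(us.shape[0]): print(vs[i,0],[tuple(P[i,j].astype(int)) for j in range(us.shape[1])])
E
```

```text
165 [(np.int64(-79), np.int64(12), np.int64(-1)), (np.int64(-74), np.int64(15), np.int64(11)), (np.int64(-68), np.int64(15), np.int64(11)), (np.int64(-64), np.int64(17), np.int64(23)), (np.int64(-64), np.int64(21), np.int64(45)), (np.int64(-59), np.int64(22), np.int64(49)), (np.int64(-53), np.int64(22), np.int64(48)), (np.int64(-34), np.int64(15), np.int64(10))]
170 [(np.int64(-78), np.int64(7), np.int64(0)), (np.int64(-74), np.int64(9), np.int64(9)), (np.int64(-68), np.int64(9), np.int64(12)), (np.int64(-61), np.int64(9), np.int64(10)), (np.int64(-64), np.int64(17), np.int64(48)), (np.int64(-63), np.int64(20), np.int64(65)), (np.int64(-58), np.int64(20), np.int64(66)), (np.int64(-53), np.int64(20), np.int64(66))]
175 [(np.int64(-78), np.int64(1), np.int64(0)), (np.int64(-74), np.int64(3), np.int64(10)), (np.int64(-67), np.int64(4), np.int64(11)), (np.int64(-60), np.int64(3), np.int64(9)), (np.int64(-54), np.int64(3), np.int64(10)), (np.int64(-61), np.int64(14), np.int64(60)), (np.int64(-58), np.int64(16), np.int64(66)), (np.int64(-33), np.int64(3), np.int64(10))]
180 [(np.int64(-78)
[... 2969 characters left out ...]
4(-1)), (np.int64(-97), np.int64(-3), np.int64(132)), (np.int64(-93), np.int64(-2), np.int64(133)), (np.int64(-85), np.int64(-8), np.int64(119)), (np.int64(-50), np.int64(-48), np.int64(10)), (np.int64(-43), np.int64(-48), np.int64(11)), (np.int64(-36), np.int64(-49), np.int64(10)), (np.int64(-29), np.int64(-48), np.int64(11))]
225 [(np.int64(-75), np.int64(-59), np.int64(0)), (np.int64(-97), np.int64(-7), np.int64(131)), (np.int64(-93), np.int64(-6), np.int64(133)), (np.int64(-57), np.int64(-54), np.int64(12)), (np.int64(-50), np.int64(-54), np.int64(11)), (np.int64(-42), np.int64(-55), np.int64(10)), (np.int64(-35), np.int64(-54), np.int64(11)), (np.int64(-28), np.int64(-55), np.int64(8))]
```

View pics/w6_c370_20.png

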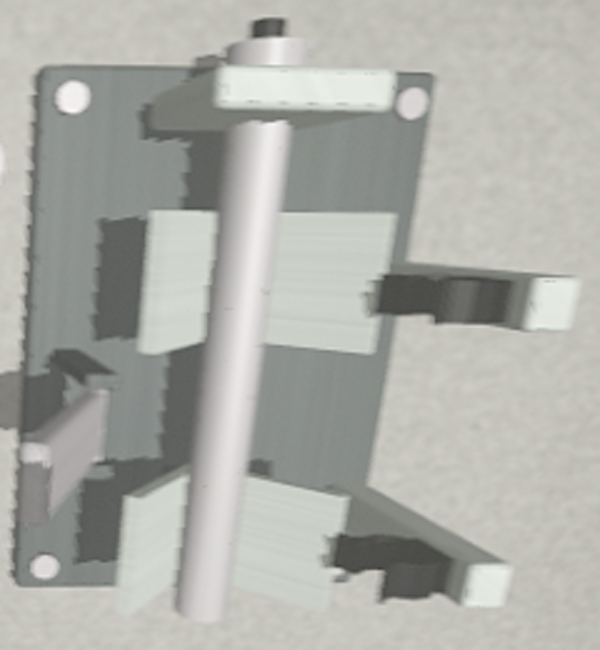

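Call:
play_rows(rows=[[[2,-0.2,0],0,0],[[5,-0.3,0],0,0],[[7.8,-0.3,0.4],0,0],[[9.1,-0.3,1.2],0,0],[[9.1,-0.3,2.2],0,0],[[9.1,-0.3,3.2],0,0],[[9.1,-0.3,4.2],0,0],[[9.1,-0.3,5.2],0,0],[[9.1,-0.3,6.2],0,0],[[9.1,-0.3,7],0,0],[[9.1,-0.3,7.8],0,0],[[9.1,-0.3,8.6],0,0]])

```text
time: 9.73
ee_pos: [0.4803, 0.0353, 0.1072]
tcp_rot: [-170.4, 90.0, 178.1]
wrist_force: [-2.3, 0.5, -0.4]
opening: 0.0001
```

```bash
python3 - <<'E'
from h import *
snap('wrist','w7');snap('scene','s7');o=bot.get_obs();print(ist(o['ee_pos']),o['wrist_force'],o['opening'])
crop('s7',290,150,460,270,4.7)
E
```

```text
[-53.70197281   1.41567238 107.06380527] [-0.31586234  0.519124    0.15935807] 0.00011987395786611503
```

View pics/s7_c290_150.png

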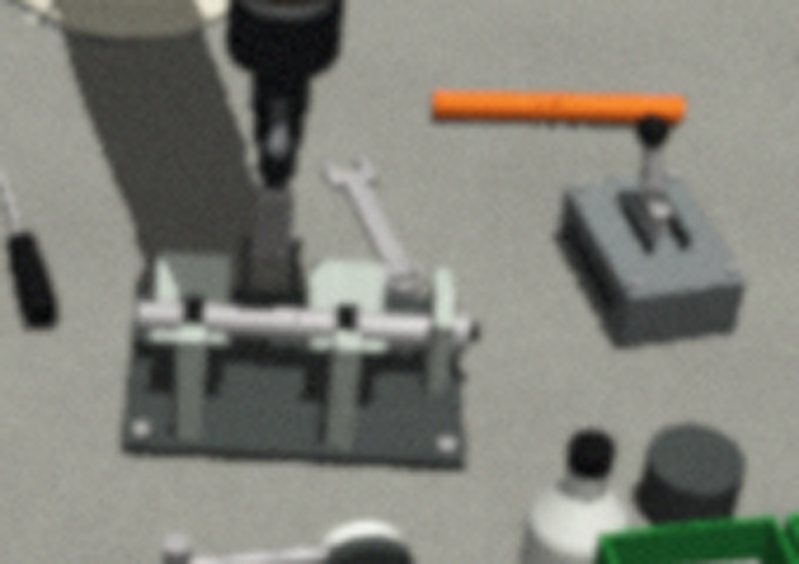

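Call:
play_rows(rows=[[[0,0,0.7],0,0],[[0,0,1.5],0,0],[[0.1,0,2.2],0,0],[[0.7,0,2.8],0,0],[[1.4,0,3.3],0,0],[[2.1,0,3.7],0,0],[[2.8,0,4],0,0],[[3.5,0,4.2],0,0],[[4,0,4.3],0,0],[[4.3,0,4.3],0,0],[[4.4,0,4.3],0,0],[[4.4,0,4.3],0,0]])

```text
time: 10.83
ee_pos: [0.5216, 0.0268, 0.064]
tcp_rot: [-7.3, 90.0, -18.8]
wrist_force: [-2.2, -0.8, 7.1]
opening: -0.0001
```

```bash
python3 - <<'E'
from h import *
snap('wrist','w8');o=bot.get_obs();print(ist(o['ee_pos']),o['wrist_force'],o['opening'])
E
```

```text
[-11.8529779    1.39078619  64.01545323] [-2.07274317 -1.06503354  6.79622725] 0.00039952842039381266
```

View pics/w8.png

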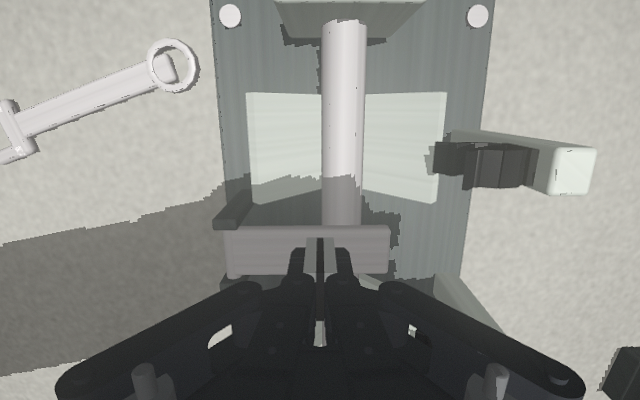

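Call:
play_rows(rows=[[[0.1,0,0],0,0],[[0.1,0,0],0,0],[[0.1,0,0],0,0],[[-1,0,0],0,0],[[-4,0,0],0,1],[[-8,0,0],0,2],[[-12,0,0],0,3],[[-15,1,-0.5],0,4],[[-17,3,-1.5],0,5],[[-17.5,6,-3],0,5],[[-17.5,7,-3.5],0,5]])

```text
time: 11.8
ee_pos: [0.5011, 0.1049, 0.2408]
tcp_rot: [39.3, 89.8, 27.9]
wrist_force: [-0.3, -0.3, 0.0]
opening: 0.0501
```

```bash
python3 - <<'E'
from h import *
snap('wrist','w9');snap('top','t9')
c=np.array([(50,213),(178,210),(185,388),(52,400)])/3.8+[160,130]
c=w('t0',c,0.052);print(c.round(4),c.mean(0)); e=c[0]-c[3];print(np.degrees(np.arctan2(e[1],e[0])));e=c[1]-c[2];print(np.degrees(np.arctan2(e[1],e[0])))
e=c[0]-c[1];print(np.degrees(np.arctan2(-e[0],e[1])))
k=np.array([[78,330]])/3.8+[160,130]; print('knob',w('t0',k),w('t0',k,0.119))
plan([0.45,0.33,0.22],[0,1,0]); print(bot.get_obs()['q'])
E
```

```text
[[0.5378 0.3632 0.052 ]
 [0.5405 0.2733 0.052 ]
 [0.4171 0.2611 0.052 ]
 [0.408  0.3517 0.052 ]] [0.47584501 0.31231331 0.052     ]
5.037262928101758
5.654228075587822
1.6858088141601206
knob [[0.44516227 0.31040932 0.12658215]] [[0.44626331 0.31313593 0.119     ]]
turn option (deg about tool x) -101.31
turn option (deg about tool x) 78.69
shift cm [ 1.86 21.16 -9.42] pose [0.5009 0.104  0.2386] yaxis [0.196 0.981 0.   ] zaxis [ 0.981 -0.196  0.   ] F [0.9 0.5 0.3] op 0.0499 t 11.9
[ 1.17251623e+01 -1.59807671e-01  5.57420513e+00  9.57136636e+01
  9.79373525e-03  1.13037988e+02]
```

View pics/w9.png

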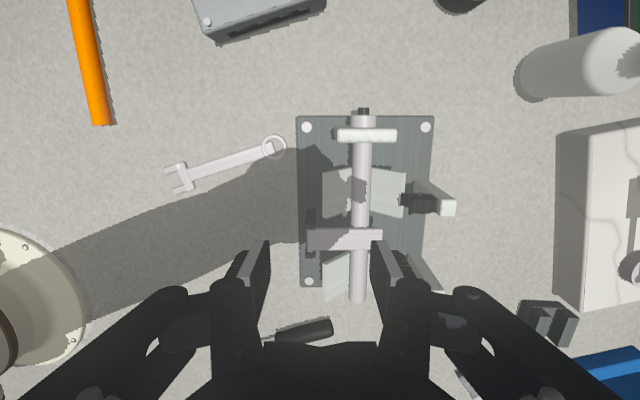

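Call:
play_rows(rows=[[[0,1,-0.5],-4,5],[[0,3,-1.5],-11,5],[[0,5,-2.5],-18,5],[[0.2,7.5,-3.5],-25,5],[[0.4,10,-5],-32,5],[[0.7,12.5,-6.3],-39,5],[[1,15,-7.5],-46,5],[[1.3,17,-8.5],-53,5],[[1.6,18.5,-9.2],-60,5],[[1.9,19.2,-9.5],-67,5],[[1.9,19.2,-9.5],-74,5],[[1.9,19.2,-9.5],-81,5]])

```text
time: 12.9
ee_pos: [0.4464, 0.3091, 0.218]
tcp_rot: [153.3, 89.9, -136.8]
wrist_force: [-0.1, 0.1, -0.2]
opening: 0.0502
```

Call:
play_rows(rows=[[[0,0,0],-7,5],[[0,0,0],-14,5],[[0,0,0],-21,5],[[0,0,0],-25,5],[[0,0,0],-25,5]])

```text
time: 13.32
ee_pos: [0.4467, 0.3086, 0.2184]
tcp_rot: [131.0, 89.9, -134.3]
wrist_force: [-0.1, -0.7, -0.5]
opening: 0.05
```

```bash
python3 - <<'E'
from h import *
snap('wrist','w10')
plan([0.445,0.310,0.22],[-0.087,.996,0])
E
```

```text
turn option (deg about tool x) -0.58
turn option (deg about tool x) 179.42
shift cm [-0.15  0.16  0.14] pose [0.4467 0.3087 0.2185] yaxis [-0.997 -0.077  0.001] zaxis [-0.077  0.997 -0.001] F [-0.2  0.5  0.1] op 0.0501 t 13.37
```

View pics/w10.png

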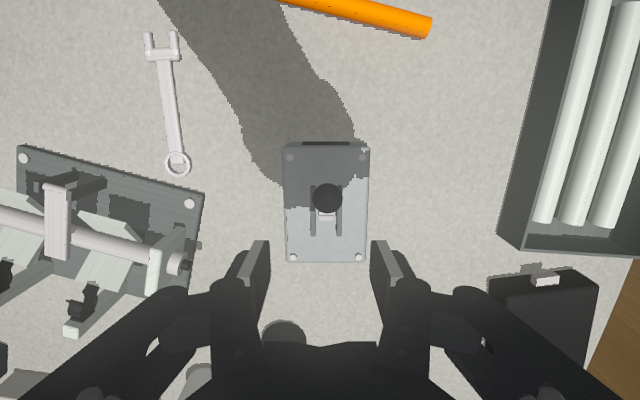

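```bash
python3 - <<'E'
from h import *
crop('w10',270,130,390,280,4)
im=cv2.imread('pics/w10.png',0)
m=(im[175:220,300:350]<70).astype(np.uint8); n,l,s,c=cv2.connectedComponentsWithStats(m); print(s,c+[300,175])
print(w('w10',[(327,198)],0.119), w('w10',[(327,198)]))
print(w('w10',[(289,157),(364,150),(363,257),(291,257)],0.052).round(4))
E
```

```text
[[   0    0   50   45 1821]
 [  13    9   29   29  415]
 [  30   27    3    4    5]
 [  34   27    1    1    1]
 [  36   26    1    1    1]
 [  25   28    2    5    5]
 [  19   30    1    1    1]
 [  35   31    1    1    1]] [[324.09884679 197.41515651]
 [326.1060241  194.93975904]
 [331.4        203.6       ]
 [334.         202.        ]
 [336.         201.        ]
 [325.2        205.        ]
 [319.         205.        ]
 [335.         206.        ]]
[[0.4448686  0.31391602 0.119     ]] [[0.4416694  0.31340182 0.12996065]]
[[0.4248 0.2753 0.052 ]
 [0.4117 0.3495 0.052 ]
 [0.529  0.3628 0.052 ]
 [0.5355 0.2834 0.052 ]]
```

View pics/w10_c270_130.png

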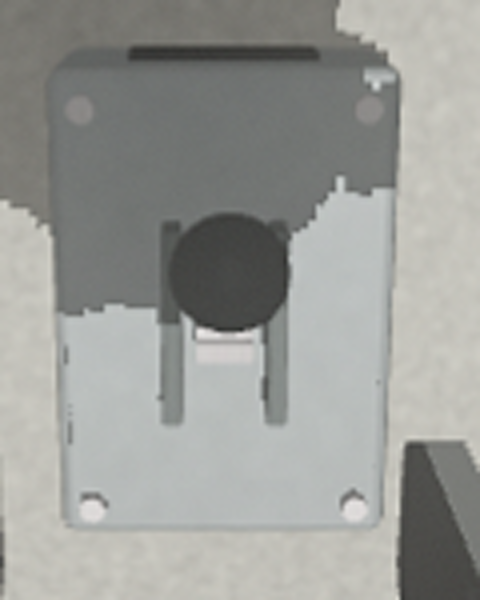

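```bash
python3 - <<'E'
from h import *
c=w('w10',[(289.75,157.5),(362.5,157.5),(293,256.75),(358.25,256.75)],0.053);print(c.round(4),c.mean(0).round(4))
e=c[2]+c[3]-c[0]-c[1];print(np.degrees(np.arctan2(e[1],e[0]))); e=c[1]+c[3]-c[0]-c[2];print(np.degrees(np.arctan2(-e[0],e[1])))
print(w('w10',[(327.5,197.75)],0.119))
E
```

```text
[[0.4251 0.2762 0.053 ]
 [0.4191 0.3487 0.053 ]
 [0.5344 0.2856 0.053 ]
 [0.5286 0.3573 0.053 ]] [0.4768 0.3169 0.053 ]
4.712262468368062
4.687951658844387
[[0.44462379 0.31430335 0.119     ]]
```

```bash
python3 - <<'E'
from h import *
plan([0.4455,0.3143,0.100],[-0.0819,.9966,0])
E
```

```text
turn option (deg about tool x) -0.28
turn option (deg about tool x) 179.72
shift cm [11.85  0.06  0.58] pose [0.4467 0.3087 0.2185] yaxis [-0.997 -0.077  0.001] zaxis [-0.077  0.997 -0.001] F [-0.2  0.5  0.1] op 0.0501 t 13.37
```

Call:
play_rows(rows=[[[1,0.1,0.3],-0.3,5],[[3.5,0.1,0.6],-0.3,5],[[6.5,0.1,0.6],-0.3,5],[[9,0.1,0.6],-0.3,5],[[10.8,0.1,0.6],-0.3,5],[[11.6,0.1,0.6],-0.3,5],[[11.9,0.1,0.6],-0.3,5],[[11.9,0.1,0.6],-0.3,5]])

```text
time: 14.03
ee_pos: [0.4448, 0.3153, 0.0999]
tcp_rot: [124.4, 90.0, -140.8]
wrist_force: [-0.1, -0.2, 0.4]
opening: 0.0501
```

```bash
python3 - <<'E'
from h import *
snap('wrist','w11')
plan([0.4455,0.3143,0.100],[-0.0819,.9966,0])
E
```

```text
turn option (deg about tool x) 0.09
turn option (deg about tool x) -179.91
shift cm [ 0.09 -0.02 -0.13] pose [0.4452 0.3156 0.1009] yaxis [-0.997 -0.083 -0.001] zaxis [-0.083  0.997  0.   ] F [0.7 0.4 0.4] op 0.0499 t 14.08
```

View pics/w11.png

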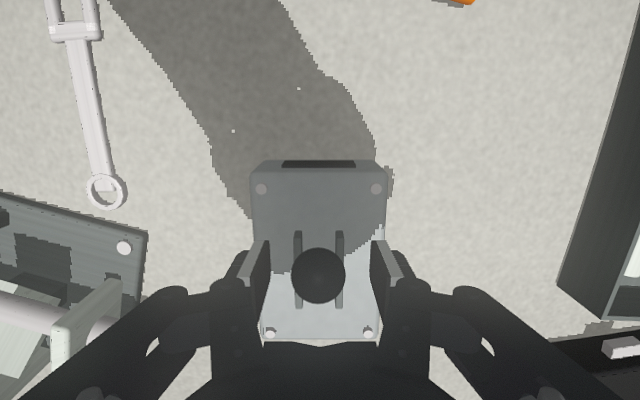

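Call:
play_rows(rows=[[[0,0,0],0,3.5],[[0,0,0],0,2.5],[[0,0,0],0,2],[[0,0,0],0,2],[[0,0,0],0,2],[[0,0,0],0,2]], squeeze=70)

```text
time: 14.58
ee_pos: [0.4456, 0.3154, 0.1019]
tcp_rot: [-77.3, 89.9, 17.5]
wrist_force: [-0.5, -2.7, 6.1]
opening: 0.0215
```

Call:
play_rows(rows=[[[-0.3,0.12,0],0,2],[[-0.6,0.25,0],0,2],[[-0.9,0.38,0],0,2],[[-1.1,0.45,0],0,2],[[-1.1,0.45,0],0,2]])

```text
time: 15.0
ee_pos: [0.4411, 0.3149, 0.1116]
tcp_rot: [-104.9, 89.9, -10.1]
wrist_force: [6.3, -0.7, -7.2]
opening: 0.0214
```

```bash
python3 - <<'E'
from h import *
o=bot.get_obs();print(o['ee_pos'],o['wrist_force'],o['opening']); plan([0.4455,0.3143,0.100])
E
```

```text
[0.44112736 0.31490987 0.11164726] [ 6.27247257 -0.68758012 -7.23380306] 0.021425904477223576
shift cm [ 1.17 -0.43 -0.1 ] pose [0.4411 0.3149 0.1116] yaxis [-0.996 -0.084 -0.001] zaxis [-0.084  0.996 -0.   ] F [ 6.3 -0.7 -7.2] op 0.0214 t 15.0
```

```bash
python3 - <<'E'
from h import *
snap('wrist','w12');snap('scene','s12')
crop('s12',380,150,480,230,7);crop('w12',220,140,420,300,4)
E
```

```text
(no output)
```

View pics/s12_c380_150.png

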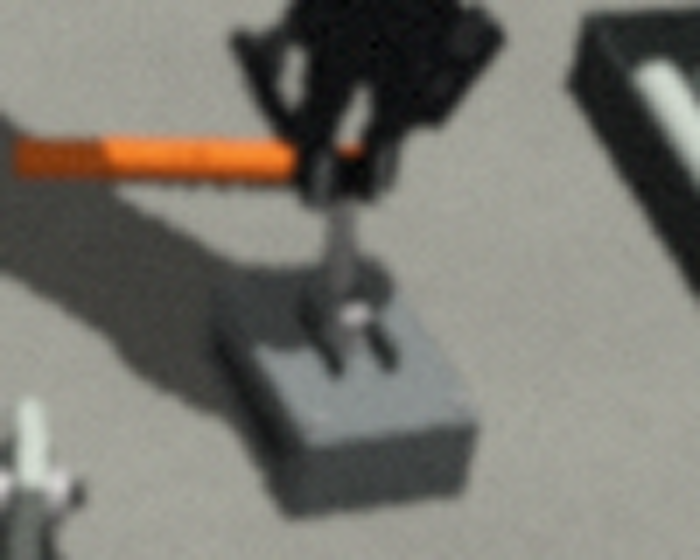

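View pics/w12_c220_140.png

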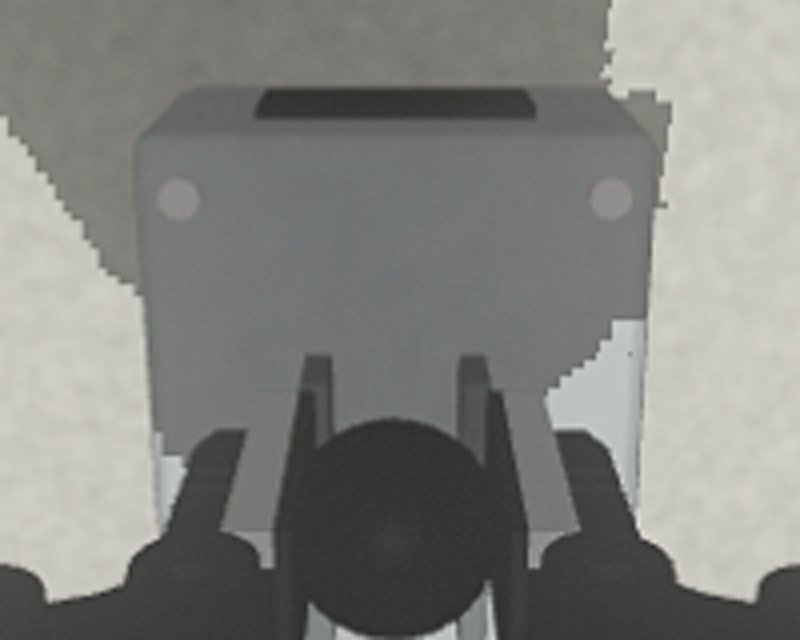

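Call:
play_rows(rows=[[[-0.14,-0.4,0],0,2],[[-0.27,-0.86,0],0,2],[[-0.5,-1.75,0],0,2],[[-0.63,-2.65,0],0,2],[[-0.68,-3.57,0],0,2],[[-0.63,-4.48,0],0,2],[[-0.5,-5.38,0],0,2],[[-0.27,-6.27,0],0,2],[[-0.12,-6.7,0],0,2],[[0.04,-7.13,0],0,2],[[0.04,-7.13,0],0,2]])

```text
time: 16.02
ee_pos: [0.5126, 0.3214, 0.1109]
tcp_rot: [-51.2, 89.9, 43.6]
wrist_force: [-0.7, 0.3, -0.2]
opening: 0.0203
```

```bash
python3 - <<'E'
from h import *
snap('wrist','w13');snap('scene','s13')
crop('s13',380,150,480,230,7)
o=bot.get_obs();print(o['ee_pos'],o['wrist_force'],o['opening'])
e=o['ee_pos']-[0.4768,.3169,0];print(R.from_euler('z',-4.7,degrees=True).apply(e)*1000)
E
```

```text
[0.51173403 0.32128358 0.1111721 ] [-0.11761309  0.2699364   0.0647604 ] 0.02057031931485
[ 35.17574597   1.50639789 111.17209919]
```

View pics/s13_c380_150.png

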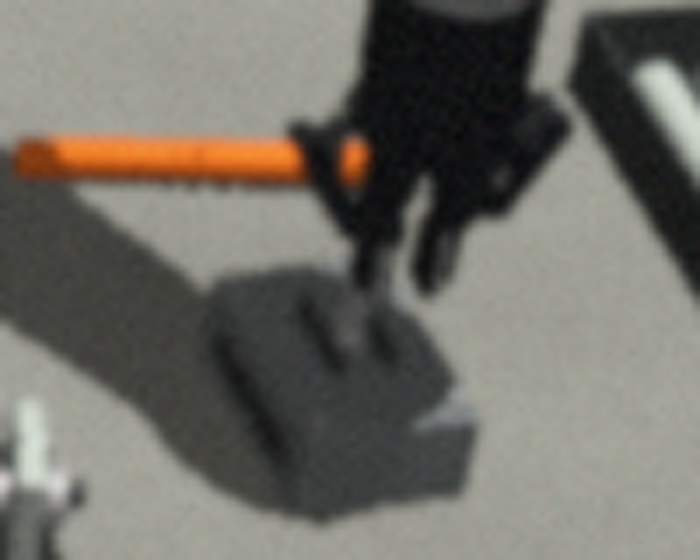

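View pics/w13.png

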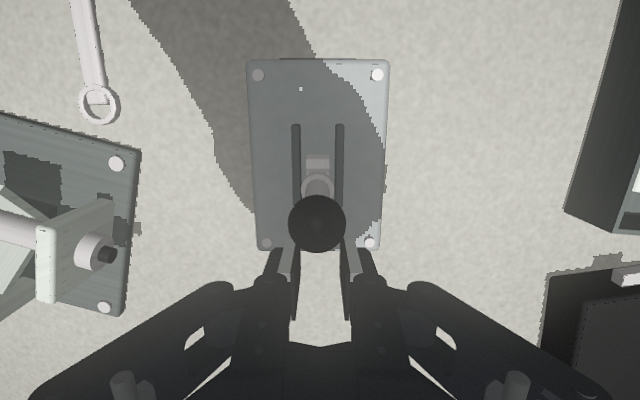

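```bash
python3 - <<'E'
from h import *
d,K,D,T=load('w13')
print(d[223,317])
for z in (0.100,0.119,0.125):
    e=w('w13',[(317,223)],z)[0]-[0.4768,.3169,0];print(R.from_euler('z',-4.7,degrees=True).apply(e)*1000)
e=w('w13',[(317,223)])[0]-[0.4768,.3169,0];print('surf',R.from_euler('z',-4.7,degrees=True).apply(e)*1000)
# camera pos
e=T[:3,3]-[0.4768,.3169,0];print('cam',R.from_euler('z',-4.7,degrees=True).apply(e)*1000)
crop('w13',230,40,410,260,2.7)
vs,us=np.mgrid[196:252:6,295:342:8]
P=(w('w13',np.c_[us.ravel(),vs.ravel()])-[0.4768,.3169,0]);P=R.from_euler('z',-4.7,degrees=True).apply(P)*1000
r=[p for p in P if p[2]>90]
from scipy.optimize import least_squares
s=least_squares(lambda c:np.linalg.norm(np.array(r)-c,axis=1)-12.5,[10,0,118]);print(s.x,s.fun.std(),len(r))
E
```

```text
0.12042908
[ 22.36795624  -0.15688837 100.        ]
[1.50033860e+01 4.72663387e-03 1.19000000e+02]
[1.26777323e+01 5.57629506e-02 1.25000000e+02]
surf [  6.98195878   0.18075632 139.69463838]
cam [-36.6877489    1.13908515 252.35897869]
[  9.10389466  -1.2551668  131.64143484] 16.37504854794681 55
```

View pics/w13_c230_40.png

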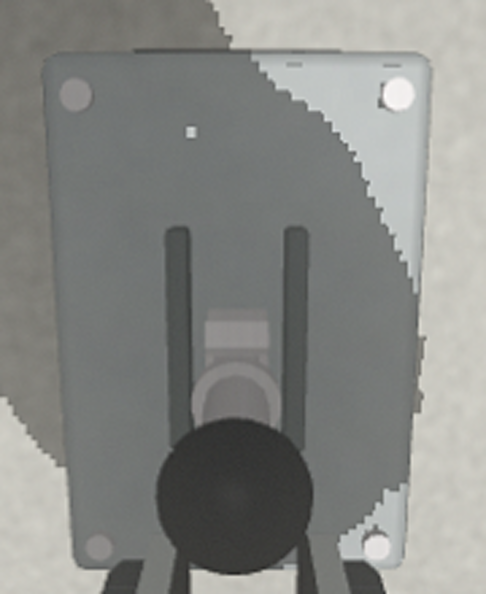

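Call:
play_rows(rows=[[[0,-0.3,0.1],0,4],[[0,-0.3,-0.1],0,5],[[0,0.2,-0.1],0,5],[[0.1,1.2,-0.1],0,5],[[0.2,2,-0.1],0,5],[[0.2,2.4,-0.1],0,5],[[0.2,2.4,-0.1],0,5]], squeeze=110)

```text
time: 16.7
ee_pos: [0.4868, 0.318, 0.1092]
tcp_rot: [-42.6, 90.0, 52.3]
wrist_force: [-0.1, -0.4, 0.8]
opening: 0.0501
```

```bash
cat >> h.py <<'E'
def un(P): return R.from_euler('z',-4.7,degrees=True).apply(np.array(P)-[0.4768,.3169,0])*1000
def ball(f,u,v):
    d,K,D,T=load(f); s=w(f,[(u,v)])[0]; r=s-T[:3,3]; c=s+r/np.linalg.norm(r)*.0125
    c=un(c); print('ball',c.round(1),'r',np.hypot(c[0],c[2]-45).round(1),'a',np.arctan2(c[0],c[2]-45).round(3))
E
python3 - <<'E'
from h import *
snap('wrist','w14'); o=bot.get_obs(); print(un(o['ee_pos']),o['wrist_force'])
im=cv2.imread('pics/w14.png',0)
crop('w14',220,140,420,300,4)
E
```

```text
[ 10.62411969   0.34882619 109.23042004] [-0.41988794  0.67576736  0.82784114]
```

View pics/w14_c220_140.png

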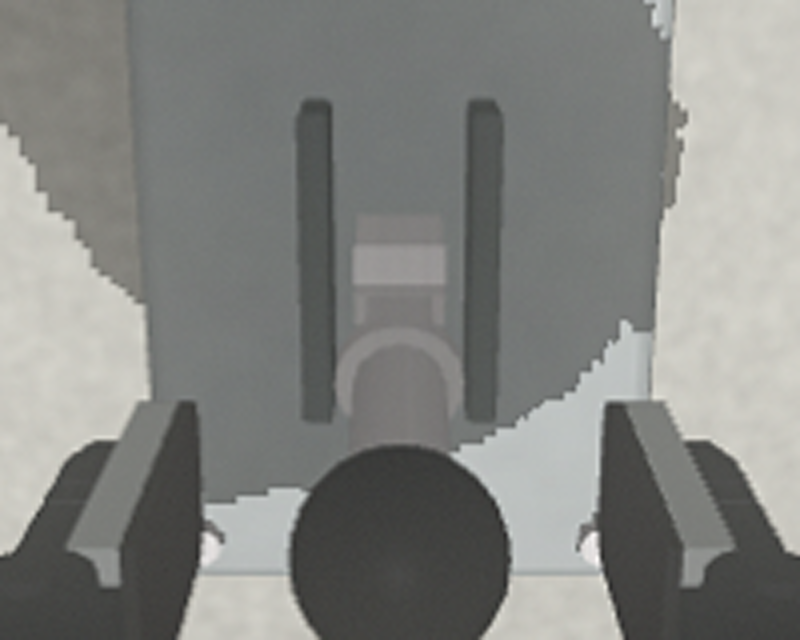

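```bash
python3 - <<'E'
from h import *
ball('w14',320,140+558/4)
crop('w14',200,220,440,340,3)
E
```

```text
ball [ 11.9   0.2 128.5] r 84.3 a 0.142
```

View pics/w14_c200_220.png

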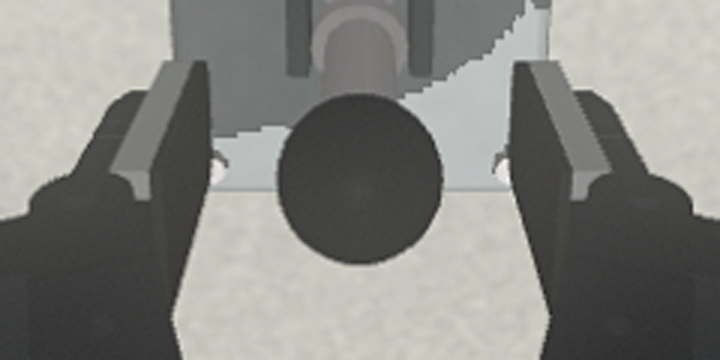

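Call:
play_rows(rows=[[[0.1,-0.1,0],0,3.5],[[0.1,-0.1,0],0,2.5],[[0.1,-0.1,0],0,1.8],[[0.1,-0.1,0],0,1.8],[[0.1,-0.1,0],0,1.8],[[0.1,-0.1,0],0,1.8]], squeeze=110)

```text
time: 17.25
ee_pos: [0.4892, 0.3182, 0.1081]
tcp_rot: [-76.3, 90.0, 18.5]
wrist_force: [2.5, 0.6, 1.9]
opening: 0.0208
```

Call:
play_rows(rows=[[[-0.3,-0.04,0],0,1.8],[[-0.6,-0.08,0],0,1.8],[[-0.75,-0.1,0],0,1.8],[[-0.75,-0.1,0],0,1.8]])

```text
time: 17.58
ee_pos: [0.4892, 0.3181, 0.1148]
tcp_rot: [109.2, 89.9, -156.0]
wrist_force: [-1.4, 0.6, -9.8]
opening: 0.0209
```

```bash
python3 - <<'E'
from h import *
snap('wrist','w15'); o=bot.get_obs(); print(un(o['ee_pos']),o['wrist_force'],o['opening'])
crop('w15',220,140,420,300,4)
E
```

```text
[1.24989833e+01 1.08323904e-01 1.14699215e+02] [-1.17481247  0.39912481 -8.35793483] 0.020596889931146462
```

View pics/w15_c220_140.png

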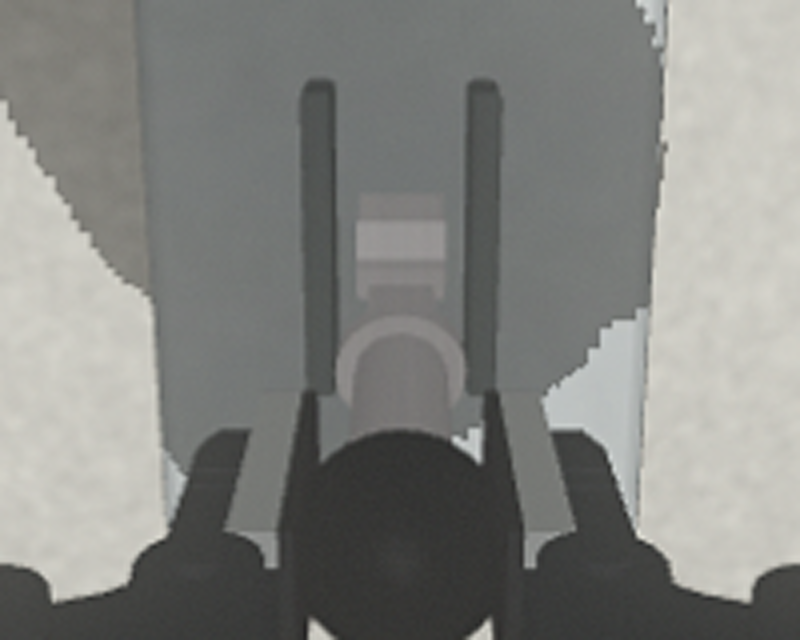

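Call:
play_rows(rows=[[[0.05,-0.45,0],0,1.8],[[0.13,-0.9,0],0,1.8],[[0.24,-1.3,0],0,1.8],[[0.36,-1.7,0],0,1.8],[[0.5,-2.1,0],0,1.8],[[0.65,-2.4,0],0,1.8],[[0.65,-2.4,0],0,1.8]])

```text
time: 18.22
ee_pos: [0.5132, 0.3204, 0.1079]
tcp_rot: [81.3, 89.8, 176.1]
wrist_force: [-6.0, 2.8, -6.7]
opening: 0.0205
```

```bash
python3 - <<'E'
from h import *
snap('wrist','w16'); o=bot.get_obs(); print(un(o['ee_pos']),o['wrist_force'],o['opening'])
crop('w16',220,140,420,300,4)
E
```

```text
[ 36.42339825   0.51697128 108.02902656] [-6.68809913  2.58020569 -7.29222918] 0.02093561685310687
```

View pics/w16_c220_140.png

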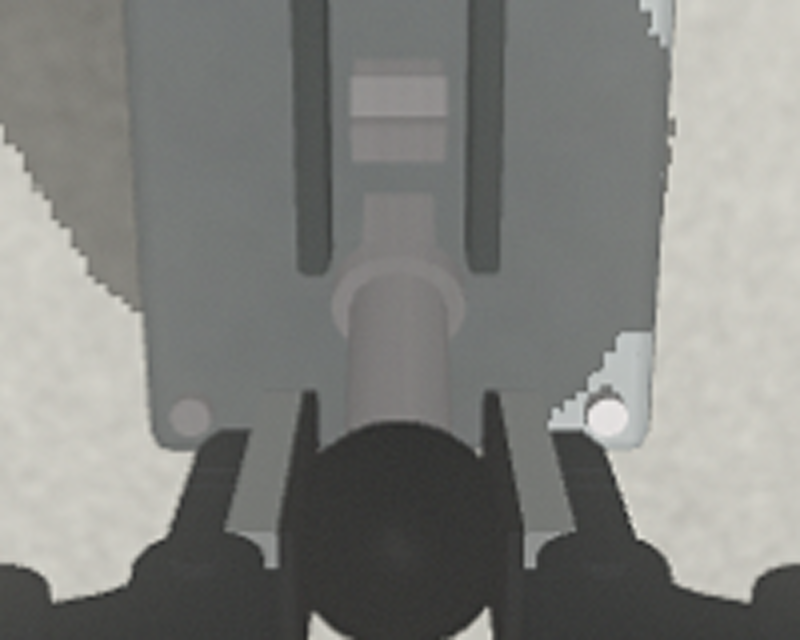

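Call:
play_rows(rows=[[[0.3,0.12,0],0,1.8],[[0.6,0.25,0],0,1.8],[[0.9,0.36,0],0,1.8],[[0.9,0.36,0],0,1.8]])

```text
time: 18.6
ee_pos: [0.5094, 0.3202, 0.0994]
tcp_rot: [69.2, 89.9, 164.0]
wrist_force: [-5.1, 1.9, -3.3]
opening: 0.0205
```

```bash
python3 - <<'E'
from h import *
o=bot.get_obs(); print(un(o['ee_pos']),o['wrist_force'],o['opening'])
E
```

```text
[32.74659727  0.621883   99.35228897] [-5.10579171  1.93259655 -3.2875981 ] 0.020538956679221298
```

Now open, let it drop, and lift away.

Call:
play_rows(rows=[[[0,0,0],0,2.6],[[0,0,0],0,3.5],[[0,0,0],0,5],[[0,0,0],0,5],[[-1,0,0],0,5],[[-3.5,0,0],0,5],[[-7,0.3,0],0,5],[[-10,1.5,0],0,5],[[-12,3,0],0,5],[[-12,3,0],0,5]])

```text
time: 19.43
ee_pos: [0.4799, 0.318, 0.2266]
tcp_rot: [-60.4, 89.5, 34.4]
wrist_force: [-0.6, 0.3, -0.1]
opening: 0.0496
```

```bash
python3 - <<'E'
from h import *
snap('wrist','w17');snap('scene','s17');snap('top','t17')
crop('w17',250,100,400,300,3);crop('s17',290,150,460,270,4.7);crop('t17',160,130,370,290,3.8)
E
```

```text
(no output)
```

View pics/w17.png

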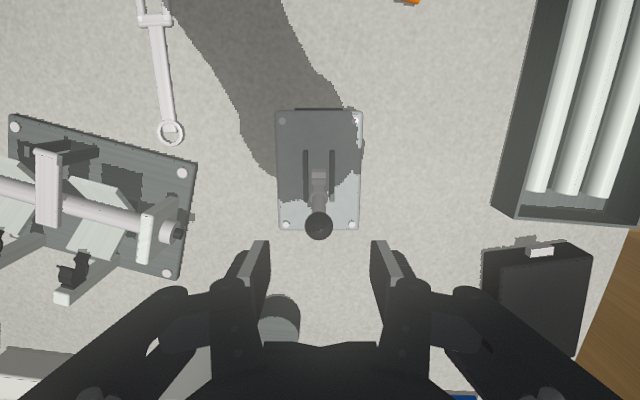

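View pics/s17_c290_150.png

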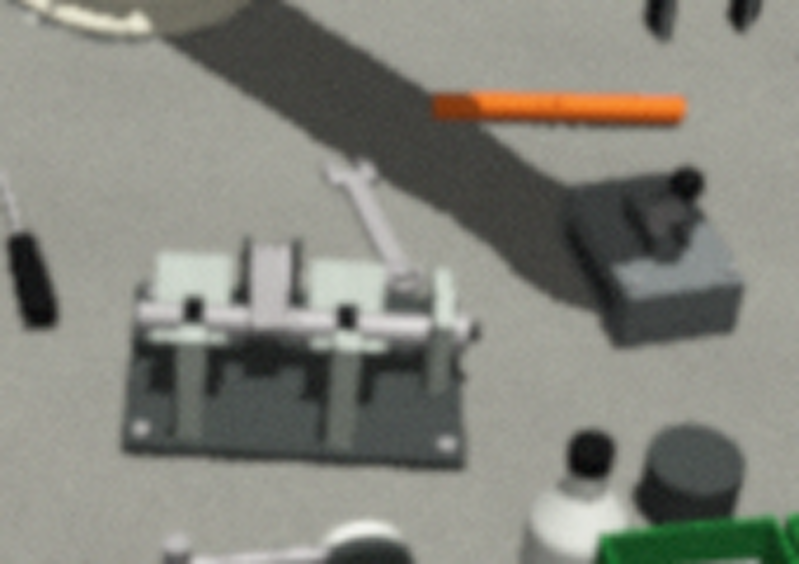

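```bash
python3 - <<'E'
from h import *
ball('w17',319,226)
crop('w17',270,190,370,260,8)
U=lambda p:R.from_euler('z',4.7,degrees=True).apply(np.array(p)/1000)+[0.4768,.3169,0]
for a,r in [(.4,80),(.4,83),(.4,86),(.28,80),(.34,80)]:
    print(a,r,proj('w17',U([r*np.sin(a),0,45+r*np.cos(a)])),proj('s17',U([r*np.sin(a),0,45+r*np.cos(a)])))
# scatter above
im=cv2.imread('pics/w17.png',0); m=(im[200:250,295:345]<75).astype(np.uint8);n,l,s,c=cv2.connectedComponentsWithStats(m);print(s[1:3],c[1:3]+[295,200])
E
```

```text
ball [ 31.3   0.4 116.9] r 78.4 a 0.411
0.4 80 [[318.59539122 226.65389723]] [[435.43877227 189.00712562]]
0.4 83 [[318.593255   229.13084662]] [[435.72104772 188.55795542]]
0.4 86 [[318.59108855 231.65065083]] [[436.00428064 188.10723667]]
0.28 80 [[318.60870852 218.19161093]] [[434.51315944 186.54127509]]
0.34 80 [[318.60187913 222.57882356]] [[434.98797017 187.74847749]]
[[ 11  13  26  13 104]
 [ 22  21   2   1   2]] [[316.89423077 217.29807692]
 [317.5        221.        ]]
```

View pics/w17_c270_190.png

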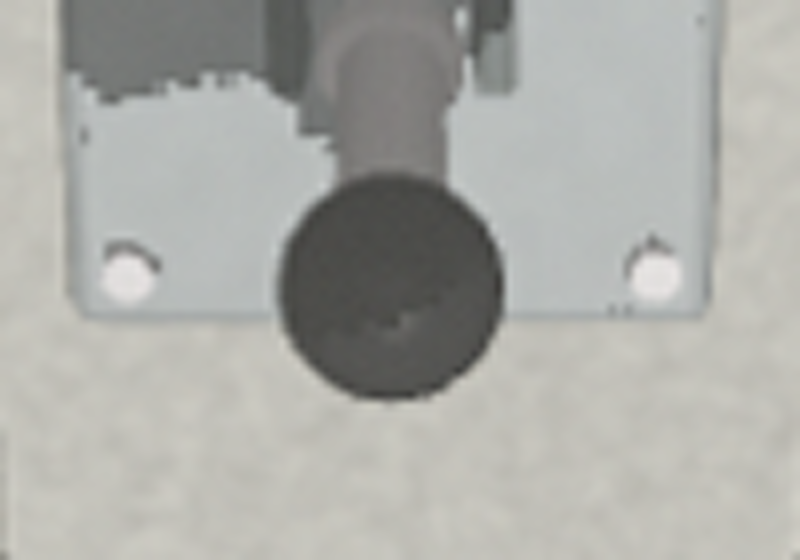

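View pics/t17_c160_130.png

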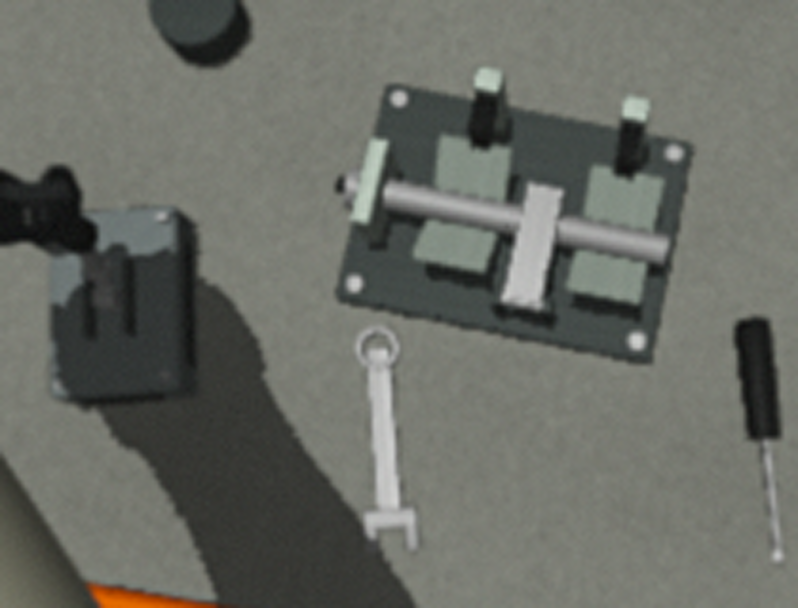

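```bash
python3 - <<'E'
from h import *
for f in ('w5','w8','w9'):
    print(f,'stop top edge',proj(f,[st([-30,110,78]),st([30,110,78])]).round(1).tolist(),'bar end top y110/106',proj(f,[st([0,110,56]),st([0,106,56])]).round(1).tolist(), 'free end -90/-94',proj(f,[st([0,-90,56]),st([0,-94,56])]).round(1).tolist(), 'V end',proj(f,[st([-40,-78,69]),st([40,-78,69])]).round(1).tolist())
crop('w9',290,100,440,310,3.5*0.8);crop('w8',250,0,440,80,4)
E
```

```text
w5 stop top edge [[208.5, -4.5], [433.0, -4.5]] bar end top y110/106 [[320.5, 17.1], [320.5, 30.1]] free end -90/-94 [[320.5, 446.1], [320.5, 451.2]] V end [[237.1, 455.8], [404.0, 455.5]]
w8 stop top edge [[271.5, 7.3], [432.7, 8.2]] bar end top y110/106 [[347.3, 22.6], [347.2, 32.5]] free end -90/-94 [[339.2, 381.3], [339.0, 386.1]] V end [[271.3, 384.1], [410.2, 383.5]]
w9 stop top edge [[337.6, 146.0], [398.4, 146.2]] bar end top y110/106 [[364.9, 143.5], [364.7, 147.4]] free end -90/-94 [[357.9, 306.6], [357.8, 309.3]] V end [[326.0, 304.8], [393.1, 304.5]]
```

View pics/w9_c290_100.png

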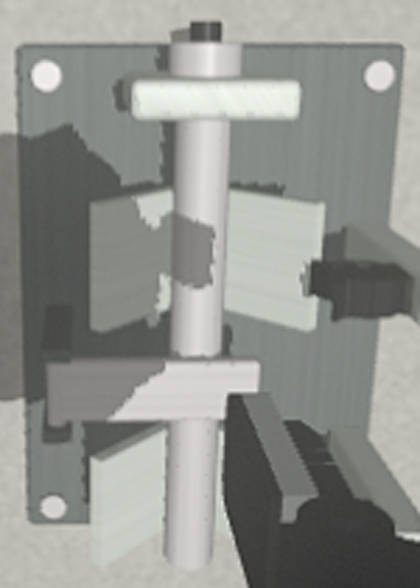

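View pics/w8_c250_0.png

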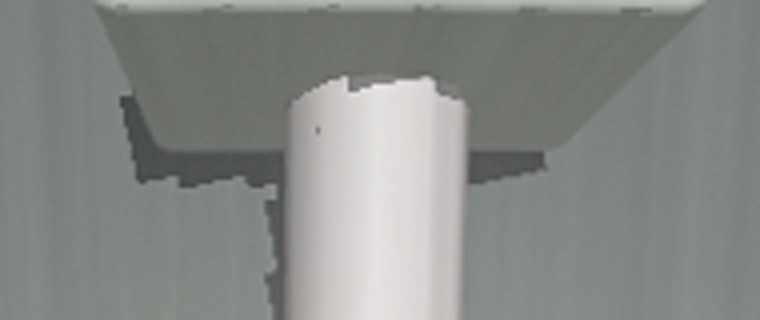

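```bash
python3 - <<'E'
from h import *
pts=[(290+x/2.8,100+y/2.8) for x,y in [(70,385),(100,390),(150,390),(200,390),(245,378)]]
print(ist(w('w9',pts)).round(1))
P=ist(w('w9',[(290+195/2.8,100+140/2.8),(290+195/2.8,100+320/2.8),(290+190/2.8,100+540/2.8)]));print(P.round(1))
a=cv2.imread('pics/t0.png').astype(int);b=cv2.imread('pics/t17.png').astype(int)
for n,(x,y,r) in dict(mill=(211,133,18),vb=(375,107,15),brush=(425,137,28),bottle=(252,97,18),wrench=(262,245,30),sd=(361,245,30)).items():
    print(n,abs(a-b)[y-r:y+r,x-r:x+r].mean().round(2))
E
```

```text
[[-52.7   6.1  62.9]
 [-40.7   4.   63. ]
 [-20.5   3.6  62.3]
 [ -0.6   4.2  63.7]
 [ 17.3   9.2  63.3]]
[[ -4.9 102.8  53.2]
 [ -2.3  30.5  53.9]
 [ -0.6 -71.5  54.1]]
mill 3.83
vb 3.68
brush 4.85
bottle 4.06
wrench 13.46
sd 4.78
```

```bash
python3 -c "
from workcell import bot
print(bot.get_obs()['time'],bot.get_obs()['wrist_force']); print(bot.job_done())"
```

```text
19.5833 [-0.46172172  0.66515816  0.1244652 ]
the job is handed in; nothing more can be done
None
```

I finished all four steps and handed the job in after 19.6 s of the 69 s allowed. No verdict was reported.

- **Bar:** I gripped the bar at its middle, pulled it out of both clips, lowered it into the V and slid it along. It stopped moving and the force rose to 18 N, so it was against the end stop. Pictures taken afterwards put the gap at the stop at 0.7 mm or less.
- **Keeper:** I pushed the arm over with closed fingers and pressed it down. Its top measured level (62–64 mm along its whole length), so it lies flat on the bar.
- **Toggle:** My first flip failed partway. The ball slipped out of the fingers about 0.14 rad past upright. I gripped it again harder, pulled it out, carried it over and let it drop in. The last wrist picture puts the ball at +0.41 rad past upright and about 78 mm from the hinge. It should be 80 mm when fully in, so it has dropped into its lock.
- **Tools and parts:** In a before/after comparison of the top camera, five of the six loose tools and parts showed little change. The wrench area differed more because the arm's shadow fell on it. By eye the wrench is in the same place.
- **At hand-in:** The gripper hung clear above the power unit with about zero wrist force.

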